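# Load a slide carrier under the reader's spring clip

### The job

On the slide reader, press the green bar of the spring clip down with one fingertip and keep it down while the other fingertip pushes the blue slide carrier along its channel, beneath the raised red clip foot, until it is fully home against the end stop. Only then let the bar up, so that the foot comes down and holds the carrier, and move clear. Nothing is gripped or lifted: the carrier stays flat on the channel floor, the foot must not touch it before it is home, and the other things on the desk are left where they are.

Things in the scene. Friction and masses are not known exactly. Their poses are not given: they have to be found in the camera images.
- reader: White slide reader fixed to the desk. Origin: on the desk (z 0) under the carrier's home centre; z up, x = the way the carrier is pushed (away from the robot), y towards the green bar. All numbers in this frame, mm: base x -140 to 165, y -115 to 95, top z 14; grey housing x 64 to 160, top z 64. The clip's hinge tube (8 thick, x -130 to 30) lies along y 46, centre z 24.
- home (a point): Point on the channel floor where the carrier's origin is when fully home; reader frame (0, 0, 14 mm). The floor is a black strip between two low aluminium guide walls: inner faces y -30 and 30, 4 mm thick, tops z 22, x -105 to 40. The end stop's face, which the carrier's front edge meets, is at x 40, its top z 24.
- carrier: Blue slide carrier with a glass slide in its top, 80 (x, along the channel) x 56 x 12 mm, 50 to 100 g. Origin: centre of its underside, on the channel floor. It starts in the channel 38 to 56 mm short of home, front edge short of the clip foot. It has 2 mm play to each guide wall, so it may be pushed anywhere on its rear edge away from the corners.
- clip (a joint): Hinge angle of the spring clip, rad: 0 at rest (foot's underside 5 mm over the channel floor, blocking the carrier), 0.42 with the green bar fully down at its stop (foot 17 mm over the floor). The foot clears the 12 mm thick carrier from 0.26 on; resting on the carrier it reads about 0.23. Springs back when let go. Mid-bar it takes 2.5 N to start and 6 N at the stop.
- clip_bar (a point): Green bar, pressed from above; 104 (x) x 26 x 3 mm; a fingertip may slide along it while pressing. Origin: centre of the top face. Fully down it is level at reader x -134 to -30, y 63 to 89, top z 19; at rest it slopes: inner edge z 26, middle 32, outer 37. With it held at z 19 to 22, a second fingertip at that height passes over the channel floor (14) and meets the carrier's rear edge (top 26).
- clip_foot (a point): Red foot of the clip, a rod of 8 mm diameter, 22 mm long along x. Origin: its centre, at reader-frame x 19 (spanning 8 to 30), y about 20; z 24 at rest, 35 mm with the bar fully down. The red and steel arm above it hides it from straight above and is up to 40 mm high.
- spare_carrier: Orange slide carrier, same size as the blue one, lying on the reader's base beside the channel (y about -76 mm in the reader frame); leave alone. Origin: centre of underside.
- oil_bottle: Small amber bottle with black cap, 28 mm diameter, 50 mm tall, standing on the reader's base beside the channel; leave alone. Origin: centre of underside.
- marker: Blue marker pen with a white cap, 130 x 17 x 16 mm, lying on the desk beside the reader on the green bar's side (y 120 to 135 mm in the reader frame); leave alone. Origin: under its middle.
- stapler: Black stapler, 130 x 34 x 45 mm, on the desk left of the reader; leave alone. Origin: centre of underside.
- slide_box: Yellow slide box, 100 x 85 x 35 mm, on the desk left of the reader; leave alone. Origin: centre of underside.
- pen_cup: Dark pen cup, 72 mm diameter, 85 mm tall (135 with pens), on the desk left of the reader; leave alone. Origin: centre of underside.
- mouse: Black computer mouse, 105 x 60 x 32 mm, on a round pad right of the reader; leave alone. Origin: centre of underside.
Things that resemble listed ones, but are neither listed nor needed, are in the scene too. Of the things shaped like the carrier, the blue one is meant.

How it is judged:
By the outcome, as a careful person would: the job done as asked, in the order asked, and still so for the second after the job is handed in, with the robot touching nothing.
It also fails if it takes over 35 s, if anything falls off the work surface, if the arm or the gripper's body presses on something with over 40 N, if the wrist force passes 120 N, or if a joint passes its speed limit or range.

### The arm

A 6-joint arm with a two-finger parallel gripper is mounted at the origin on the work surface. World frame = base frame: x ahead of the robot, y to its left, z up, the work surface at z = 0. Lengths are in m, angles in rad, forces in N, time in s.
With the tool pointing down it reaches from about 0.35 to 1 m from the base axis. Payload 7.1 kg.
Tool frame: the origin (TCP) lies between the finger pads; the fingertips stand 11 mm ahead of it and the grasp point (between the pads) lies 8 mm behind it (ctrl.nose_length is the distance from the TCP to the fingertips, in m); z points along the fingers, y is the line along which they close (so a half turn about z gives the same grasp; the last joint's range is limited). The gripper opens to 85 mm and grips with 20 to 120 N. Pads are 22 mm wide; open, the fingers measure 114 mm over their backs; the gripper's body (76 mm by 85 mm) begins 54 mm behind the grasp point. The pads swing forward as they close: fully open they stand 13 mm farther back than shut.
Start: joints at [1.259, 0.423, 1.63, -0, 1.089, -0.019], TCP at [0.18, 0.598, 0.242] pointing down, gripper open.
Joint ranges: [-3, 3], [-0.9, 2.11], [0.09, 2.58], [-1.31, 4.45], [0.11, 2.69], [-2.54, 2.54]. Speed limits (rad/s): [2.39, 2.39, 3.01, 3.14, 3.14, 3.14].

### API

Orientations are given as a rotation vector (axis times angle).
In Python, from rig import ctrl, get_image, job gives the robot as it stands.
- The arm moves only by the shell command python3 -m pendant 'ROWS' [FORCE]. ROWS is JSON, a list of rows, each a list of 5 numbers: the closure in counts, from 0 (fully open) to 255 (shut), then the shift along the tool's x, y, z in mm, then the turn about the tool's z in degrees. In form: [[fingers, x, y, z, spin], ...]. A call has exactly 8 rows; each row is the pose to reach, as a shift and turn from the pose commanded when the call began, along the tool's axes at that moment; what a row does not reach only later rows make up. A row lasts 1/12 s, in which the tool goes at most 41.7 mm and 7.16 degrees, less where a joint would pass 70% of its speed; a pose out of reach is approached as far as the arm can. A call with a gripper value outside its range is refused whole. The fingers move at their own pace and stop on an object; FORCE is the grip in N (left out, the last holds). Time passes only in rows, so rows that repeat a pose let the fingers close, or fill a call up. It gives the time, the measured TCP pose, the force, the opening and the grip force at its end, in the units of the state.
- ctrl.get_state(): the state, without advancing time (a new reading comes with each control period).
- get_image(name): name is "scene" or "top" or "wrist"; returns a dict with "img" (400x640x3 uint8, blue, green, red), "mtx" (3x3 intrinsics, pixels), "k1" (the pictures are not rectified: a ray, as slopes to the right and down, at radius r is drawn at 1 + k1 r^2 times it, then the intrinsics apply), "pose" (4x4, takes a point from camera to world coordinates). Camera axes: x right, y down, z forward; pixel columns grow to the right and rows downward; lengths in m; the calibration is good to about 2 mm. A picture is of the moment at which its call begins. There is no depth.
- job.job_done(): hands the job in; it is judged then, once.
The state is a dict: "time": time; "joint_pos": joint angles; "joint_velocities": joint speeds; "effort": joint torques, N m; "ee_pos": TCP position; "tool_rot": TCP orientation; "contact_force": force on the tool from outside, world axes, zero at the start; "wrist_torque": the same for the moment, N m; "gripper_width": finger opening in m; "grasp_force": force on a finger pad.
Only numpy, scipy, OpenCV 4.12 (cv2) and the standard library are available. Lean on these libraries where they do the work, as an engineer would, in place of code of your own. Each camera call takes 0.05 s, during which the arm holds its last target. There are 200 camera calls.

## Working session

There is one attempt and no reset: what is moved stays moved. The work goes in short steps, Python scripts to look and compute and a shell command to move; the robot and the scene stay as the last step left them, time stands still between calls to the robot, and variables do not carry over. Pictures are saved under pics/ and viewed, at most 12 in all, crops included, and the job is handed in when it is done.

```bash
mkdir -p pics; ls
python3 - <<'E'
from rig import ctrl,get_image
import cv2,numpy as np
for n in("top","scene"):
    d=get_image(n); cv2.imwrite(f"pics/{n}0.png",d["img"]); print(n,d["mtx"].tolist(),d["k1"],np.round(d["pose"],3).tolist())
s=ctrl.get_state(); print(s, ctrl.nose_length)
E
```

```text
pics
top [[514.3868437746621, 0.0, 310.6297403499058], [0.0, 514.3868437746621, 201.50032744238467], [0.0, 0.0, 1.0]] 0.04910208610925324 [[0.04, -0.979, 0.2, 0.26], [-0.999, -0.04, 0.003, -0.03], [0.005, -0.2, -0.98, 1.494], [0.0, 0.0, 0.0, 1.0]]
scene [[370.76784702681135, 0.0, 325.09880477083084], [0.0, 370.76784702681135, 203.06803489083322], [0.0, 0.0, 1.0]] 0.02446034477687386 [[0.197, 0.69, -0.697, 1.196], [0.98, -0.148, 0.131, -0.136], [-0.013, -0.709, -0.705, 0.67], [0.0, 0.0, 0.0, 1.0]]
{'time': 0.1, 'joint_pos': array([ 1.25901457e+00,  4.23778778e-01,  1.63061228e+00, -6.00956035e-06,
        1.08861115e+00, -1.90120027e-02]), 'joint_velocities': array([-0.00070425, -0.00233973, -0.00358912,  0.00016117, -0.00013282,
       -0.00082754]), 'effort': array([-6.65060743e-04, -5.58421898e+01, -2.82444459e+01, -2.10557651e-06,
        2.94811834e-03, -1.94972039e-07]), 'ee_pos': array([0.18021415, 0.59795025, 0.24161496]), 'tool_rot': array([-4.58203447e-01, -3.10776835e+00,  2.18512386e-03]), 'contact_force': array([0.60046305, 0.5794159 , 0.05940616]), 'wrist_torque': array([-0.03579428, -0.04037211, -0.02434497]), 'grasp_force': 0.0, 'gripper_width': 0.08489231551924253} 0.011
```

View pics/top0.png

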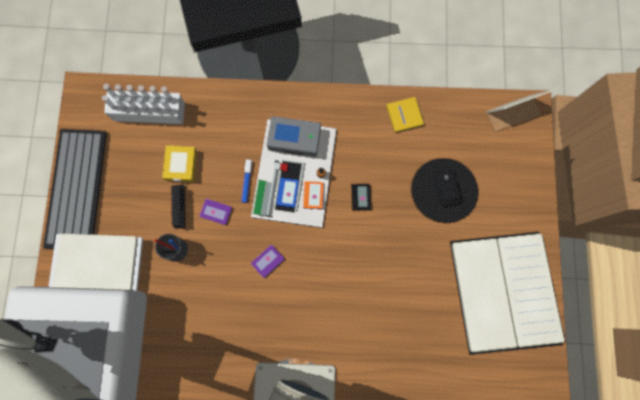

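View pics/scene0.png

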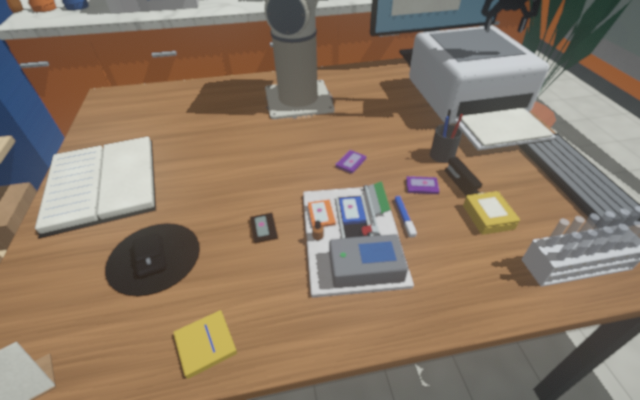

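The top picture shows the white reader at about (252–336, 117–226), with the green bar at (262,198), the blue carrier at (288,193) and the marker at (247,181). I'll enlarge both views.

Run:
```python
import cv2,numpy as np
a=cv2.imread("pics/top0.png")[110:235,240:345]; b=cv2.imread("pics/scene0.png")[175:300,295:420]
a=cv2.resize(a,None,fx=4.6,fy=4.6,interpolation=cv2.INTER_CUBIC);b=cv2.resize(b,None,fx=4.6,fy=4.6,interpolation=cv2.INTER_CUBIC)
for im,x0,y0 in((a,240,110),(b,295,175)):
    for k in range(0,130,10):
        p=int(k*4.6)
        cv2.line(im,(p,0),(p,6),(0,0,255),1);cv2.line(im,(0,p),(6,p),(0,0,255),1)
        if k%20==0: cv2.putText(im,str(x0+k),(p,18),0,.4,(0,255,255),1);cv2.putText(im,str(y0+k),(8,p+4),0,.4,(0,255,255),1)
h=np.hstack([a[:575],np.zeros((575,4,3),np.uint8)]);cv2.imwrite("pics/topc.png",a);cv2.imwrite("pics/scenec.png",b)
```

```text
(no output)
```

View pics/topc.png

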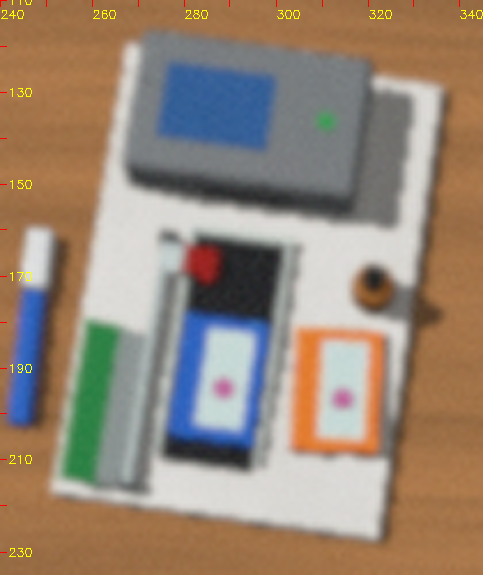

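View pics/scenec.png

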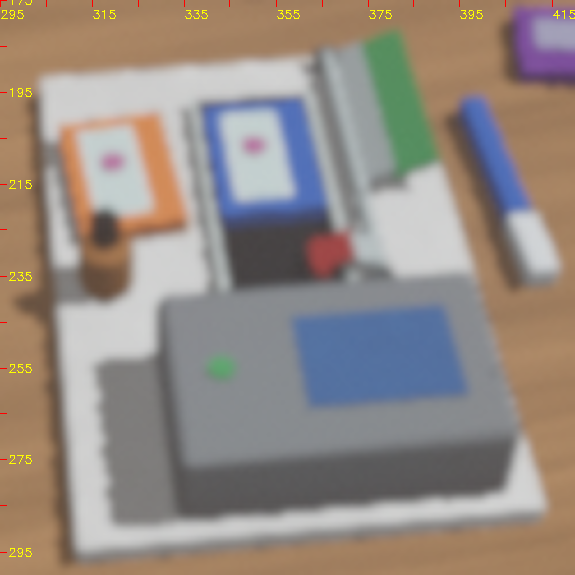

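The top crop shows the reader's corners, the blue carrier at (168–270, 312–448), the foot at (204,264) and the bar at (62–120, 320–485). The scene crop shows the same things, and neither view shows anything lying on the green bar. I'll fit poses from both views.

```bash
cat > fit.py <<'E'
import numpy as np,cv2
from scipy.optimize import least_squares
K={"top":([514.387,310.63,201.5],.0491),"scene":([370.768,325.099,203.068],.02446)}
from rig import get_image
P={}
def proj(n,X,d):
    T=d["pose"];c=(np.atleast_2d(X)-T[:3,3])@T[:3,:3]; s=c[:,:2]/c[:,2:]
    s=s*(1+d["k1"]*(s**2).sum(1,keepdims=True)); m=d["mtx"]; return s*[m[0,0],m[1,1]]+[m[0,2],m[1,2]]
E
python3 - <<'E'
from fit import *
D={n:get_image(n) for n in("top","scene")}
off={"top":(240,110),"scene":(295,175)}
def world(p,L): 
    c,s=np.cos(p[2]),np.sin(p[2]);L=np.array(L,float)/1000
    return np.c_[c*L[:,0]-s*L[:,1]+p[0],s*L[:,0]+c*L[:,1]+p[1],L[:,2]]
base={"top":[((-140,95,14),(50,493)),((-140,-115,14),(383,541)),((165,-115,14),(443,85)),((165,95,14),(128,40))],
"scene":[((-140,-115,14),(38,75)),((165,-115,14),(76,550)),((165,95,14),(548,505))]}
car={"top":[((40,28,26),(188,312)),((40,-28,26),(270,322)),((-40,28,26),(168,437)),((-40,-28,26),(253,448))],
"scene":[((-40,-28,26),(200,102)),((-40,28,26),(302,97)),((40,28,26),(330,210)),((40,-28,26),(222,217))]}
def fit(obs,ns):
    def f(p): return np.concatenate([(proj(n,world(p,[o[0] for o in obs[n]]),D[n])-(np.array([o[1] for o in obs[n]])+.5)/4.6-off[n]+.5).ravel() for n in ns])
    r=least_squares(f,[.55,.05,0.]);return r.x,np.round(r.fun,1)
for nm,o in(("base",base),("car",car)):
    for ns in(["top"],["scene"],["top","scene"]): 
        x,r=fit(o,ns);print(nm,ns,np.round(x,4),r)
    if nm=="base":B=x
    c,s=np.cos(B[2]),np.sin(B[2]);d=x[:2]-B[:2];print("local",c*d[0]+s*d[1],-s*d[0]+c*d[1])
E
```

```text
base ['top'] [ 0.6395  0.0379 -0.1013] [ 0.5  0.  -0.6 -0.3  0.2 -0.  -0.   0.3]
base ['scene'] [ 0.6437  0.0381 -0.0998] [-0.1  0.2  0.1 -0.2 -0.   0.1]
base ['top', 'scene'] [ 0.6416  0.0381 -0.0994] [ 0.5 -0.6 -0.5 -1.1  0.  -0.8 -0.2 -0.3 -0.2 -0.3 -0.1 -1.1 -0.3 -0.7]
local 0.0 0.0
car ['top'] [ 0.5853  0.0435 -0.0921] [-0.6  0.3  0.4  0.5 -0.2 -0.5  0.4 -0.3]
car ['scene'] [ 0.5912  0.0431 -0.096 ] [ 0.2  1.   0.2  0.3 -0.1 -0.8 -0.3 -0.4]
car ['top', 'scene'] [ 0.588   0.0435 -0.0941] [-0.6 -0.6  0.5 -0.3 -0.2 -1.4  0.4 -1.2  0.   0.2 -0.  -0.6 -0.3 -1.9
 -0.4 -1.4]
local -0.05394805805921177 0.00011023253590672095
```

```bash
cat > rel.py <<'E'
import numpy as np,sys
from scipy.spatial.transform import Rotation as R
from rig import ctrl
O=np.array([.6416,.0381]);Y=-.0995
c,s=np.cos(Y),np.sin(Y);M=np.array([[c,-s],[s,c]])
def rel(lx,ly,z):
    st=ctrl.get_state();T=R.from_rotvec(st["tool_rot"]).as_matrix();p=st["ee_pos"]
    t=np.r_[O+M@(np.array([lx,ly])/1e3),z/1e3]
    y=T[:2,1];yt=M[:,1];a=np.degrees(np.arctan2(y[0]*yt[1]-y[1]*yt[0],y@yt)) 
    print("local now",np.round(1e3*M.T@(p[:2]-O),1),"z",round(p[2]*1e3,1),"tilt",np.round(T[:,2],3))
    print("shift mm",np.round(T.T@(t-p)*1e3,1),"spin",round(-a,2),"w",st["gripper_width"],"F",np.round(st["contact_force"],2),"t",st["time"])
if __name__=="__main__": rel(*map(float,sys.argv[1:]))
E
python3 rel.py -114 34 242
```

```text
local now [-514.7  511.4] z 241.8 tilt [-0.    -0.001 -1.   ]
shift mm [-4.849e+02 -3.916e+02  2.000e-01] spin -11.07 w 0.08577204281573284 F [0.4  0.77 0.37] t 0.2
```

```bash
python3 -m pendant '[[40,-30,-24,0,-1],[40,-60,-48,0,-3],[40,-90,-73,0,-5],[40,-120,-97,0,-7],[40,-150,-121,0,-9],[40,-180,-145,0,-11],[40,-210,-170,0,-11],[40,-240,-194,0,-11]]' 40 && python3 -m pendant '[[40,-30,-15,0,0],[40,-60,-31,0,0],[40,-90,-47,0,0],[40,-120,-63,0,0],[40,-150,-79,0,0],[40,-180,-95,0,0],[40,-200,-105,0,0],[40,-200,-105,0,0]]' ; python3 rel.py -114 34 100
```

```text
time: 0.87
ee_pos: [0.3547, 0.3416, 0.2423]
tool_rot: [0.157, 3.138, -0.0]
contact_force: [0.5, -0.4, 0.6]
gripper_width: 0.0721
grasp_force: 0.0
time: 1.53
ee_pos: [0.546, 0.2165, 0.2423]
tool_rot: [0.163, 3.135, -0.0]
contact_force: [0.0, 0.7, 0.2]
gripper_width: 0.0718
grasp_force: 0.0
local now [-112.8  168. ] z 242.3 tilt [ 0.002 -0.    -1.   ]
shift mm [   0.9 -134.   142.3] spin -0.26 w 0.07182920740944569 F [0.03 0.67 0.22] t 1.5333
```

Width is 72 mm as wanted. I'll cross over at height, then descend to TCP z 100.

```bash
python3 -m pendant '[[40,0,-35,0,0],[40,0,-70,0,0],[40,0,-105,0,0],[40,1,-134,0,0],[40,1,-134,35,0],[40,1,-134,70,0],[40,1,-134,105,0],[40,1,-134,142,0]]'; python3 rel.py -114 34 60
python3 - <<'E'
from rig import get_image
import cv2
cv2.imwrite("pics/w1.png",get_image("wrist")["img"])
a=get_image("scene")["img"][165:285,295:425];cv2.imwrite("pics/s1.png",cv2.resize(a,None,fx=5,fy=5,interpolation=2))
E
```

```text
time: 2.2
ee_pos: [0.528, 0.0857, 0.0996]
tool_rot: [0.159, 3.136, 0.001]
contact_force: [0.2, 0.6, -0.1]
gripper_width: 0.0722
grasp_force: 0.0
local now [-117.8   36.1] z 99.6 tilt [ 0.002  0.    -1.   ]
shift mm [-3.7 -2.1 39.7] spin -0.1 w 0.07215578263175909 F [ 0.19  0.56 -0.06] t 2.2
```

View pics/w1.png

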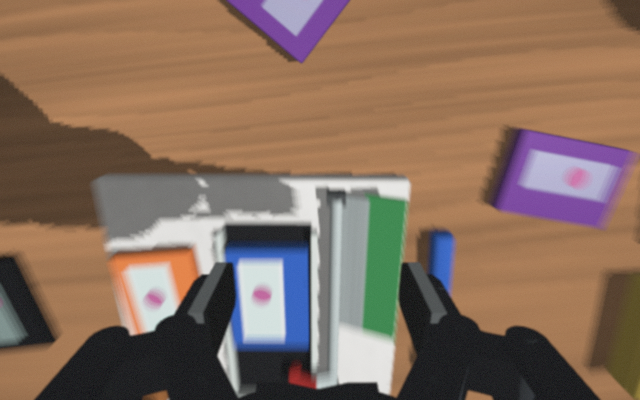

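The wrist view shows the reader's near edge from (95,178) to (409,178), the carrier's rear edge at row ~245 and the fingertips at (225,268) and (412,268). I'll project the model to check it.

Run:
```python
from fit import *;from rel import *
d=get_image("wrist");st=ctrl.get_state();T=R.from_rotvec(st["tool_rot"]).as_matrix()
def L(x,y,z): return np.r_[O+M@np.array([x,y])/1e3,z/1e3]
for p in[(-140,95,14),(-140,-115,14),(-94,28,26),(-94,-28,26),(-14,28,26),(-14,-28,26),(-134,88,35),(-30,88,35)]: print(p,proj(0,L(*p),d).round(1))
for z in(-2,5,11):
  for x in(-11,0,11):
    for y in(-50,-43,-36,36,43,50): print("tip",z,x,y,proj(0,st["ee_pos"]+T@np.array([x,y,z])/1e3,d).round(0))
```

```text
(-140, 95, 14) [[411.5 188.2]]
(-140, -115, 14) [[ 82.4 188.6]]
(-94, 28, 26) [[305.5 262.6]]
(-94, -28, 26) [[218.2 262.5]]
(-14, 28, 26) [[306.8 361.9]]
(-14, -28, 26) [[228.8 361.4]]
(-134, 88, 35) [[407.7 208.6]]
(-30, 88, 35) [[394.9 352.9]]
tip -2 -11 -50 [[201. 315.]]
tip -2 -11 -43 [[217. 315.]]
tip -2 -11 -36 [[233. 315.]]
tip -2 -11 36 [[401. 315.]]
tip -2 -11 43 [[418. 315.]]
tip -2 -11 50 [[434. 315.]]
tip -2 0 -50 [[198. 293.]]
tip -2 0 -43 [[215. 293.]]
tip -2 0 -36 [[231. 293.]]
tip -2 0 36 [[404. 293.]]
tip -2 0 43 [[420. 293.]]
tip -2 0 50 [[437. 293.]]
tip -2 11 -50 [[195. 270.]]
tip -2 11 -43 [[212. 270.]]
tip -2 11 -36 [[229. 270.]]
tip -2 11 36 [[406. 270.]]
tip -2 11 43 [[423. 270.]]
tip -2 11 50 [[440. 270.]]
tip 5 -11 -50 [[206. 305.]]
tip 5 -11 -43 [[221. 305.]]
tip 5 -11 -36 [[237. 305.]]
tip 5 -11 36 [[398. 305.]]
tip 5 -11 43 [[414. 305.]]
tip 5 -11 50 [[429. 305.]]
tip 5 0 -50 [[203. 284.]]
tip 5 0 -43 [[219. 284.]]
tip 5 0 -36 [[235. 284.]]
tip 5 0 36 [[400. 284.]]
tip 5 0 43 [[416. 284.]]
tip 5 0 50 [[432. 284.]]
tip 5 11 -50 [[200. 262.]]
tip 5 11 -43 [[217. 262.]]
tip 5 11 -36 [[233. 262.]]
tip 5 11 36 [[402. 262.]]
tip 5 11 43 [[418. 262.]]
tip 5 11 50 [[435. 262.]]
tip 11 -11 -50 [[210. 297.]]
tip 11 -11 -43 [[225. 298.]]
tip 11 -11 -36 [[240. 298.]]
tip 11 -11 36 [[395. 298.]]
tip 11 -11 43 [[410. 298.]]
tip 11 -11 50 [[425. 297.]]
tip 11 0 -50 [[207. 277.]]
tip 11 0 -43 [[222. 277.]]
tip 11 0 -36 [[238. 277.]]
tip 11 0 36 [[397. 277.]]
tip 11 0 43 [[412. 277.]]
tip 11 0 50 [[428. 277.]]
tip 11 11 -50 [[205. 255.]]
tip 11 11 -43 [[220. 255.]]
tip 11 11 -36 [[236. 255.]]
tip 11 11 36 [[399. 255.]]
tip 11 11 43 [[415. 255.]]
tip 11 11 50 [[430. 255.]]
```

View pics/s1.png

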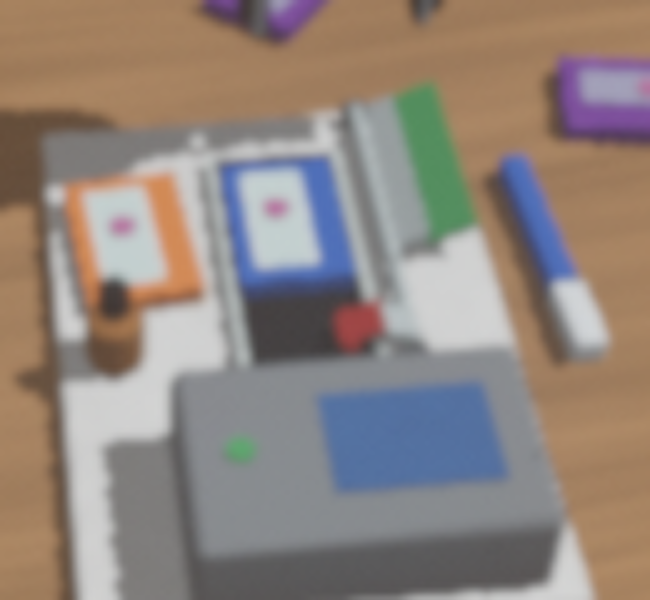

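The first wrist picture was taken while the arm was still settling, so I'll retake it with the projected points overlaid.

```bash
python3 rel.py -114 34 60
python3 - <<'E'
from fit import *;from rel import *
d=get_image("wrist");im=cv2.resize(d["img"][160:400,60:460],None,fx=2,fy=2,interpolation=2)
def L(x,y,z): return np.r_[O+M@np.array([x,y])/1e3,z/1e3]
for p in[(-140,95,14),(-140,-115,14),(-94,28,26),(-94,-28,26),(-14,28,26),(-14,-28,26),(-134,88,35),(-30,88,35),(-105,30,22),(-105,-30,22)]:
    q=(proj(0,L(*p),d)[0]-[60,160])*2; cv2.drawMarker(im,tuple(int(v) for v in q),(0,0,255),0,10,1)
cv2.imwrite("pics/w2.png",im)
E
```

```text
local now [-120.2   35.7] z 98.2 tilt [-0.007 -0.001 -1.   ]
shift mm [-6.5 -1.7 38.2] spin -0.06 w 0.0723675962745361 F [0.94 0.01 0.07] t 2.35
```

View pics/w2.png

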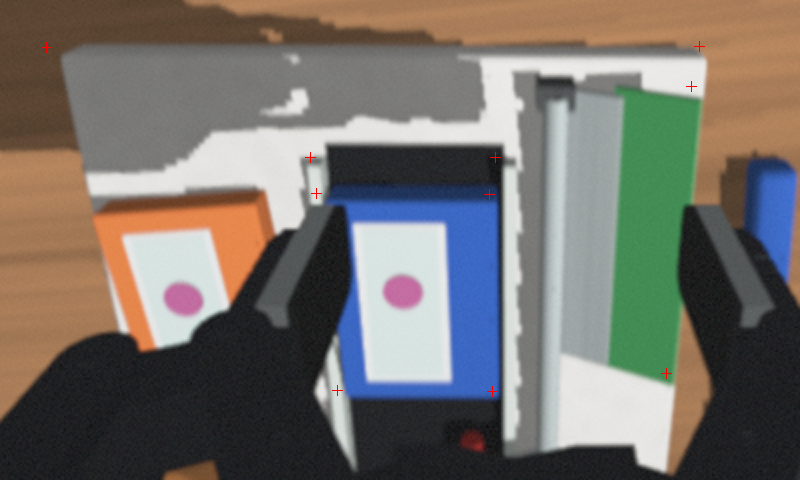

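Held against the projections, the model is off by about 3 mm in x and 5 mm in y, and the arm was still swaying. I'll go lower, settle and compare again.

```bash
python3 -m pendant '[[40,-1,0,10,0],[40,-2,1,20,0],[40,-2,1,30,0],[40,-2,1,38,0],[40,-2,1,38,0],[40,-2,1,38,0],[40,-2,1,38,0],[40,-2,1,38,0]]'; python3 rel.py -114 36 45
python3 - <<'E'
from fit import *;from rel import *
d=get_image("wrist");im=cv2.resize(d["img"][160:400,60:460],None,fx=2,fy=2,interpolation=2)
def L(x,y,z): return np.r_[O+M@np.array([x,y])/1e3,z/1e3]
for p in[(-140,95,14),(-140,-115,14),(-94,28,26),(-94,-28,26),(-14,28,26),(-14,-28,26),(-134,88,37),(-30,88,37),(-105,30,22),(-105,-30,22)]:
    q=(proj(0,L(*p),d)[0]-[60,160])*2; cv2.drawMarker(im,tuple(int(v) for v in q),(0,0,255),0,10,1)
cv2.imwrite("pics/w3.png",im)
E
```

```text
time: 3.07
ee_pos: [0.5305, 0.0864, 0.0627]
tool_rot: [0.158, 3.137, 0.0]
contact_force: [-0.1, 1.4, 0.8]
gripper_width: 0.0719
grasp_force: 0.0
local now [-115.4   37. ] z 62.7 tilt [ 0.001  0.    -1.   ]
shift mm [-1.4 -1.  17.7] spin -0.08 w 0.07189745006987563 F [-0.13  1.37  0.79] t 3.0667
```

View pics/w3.png

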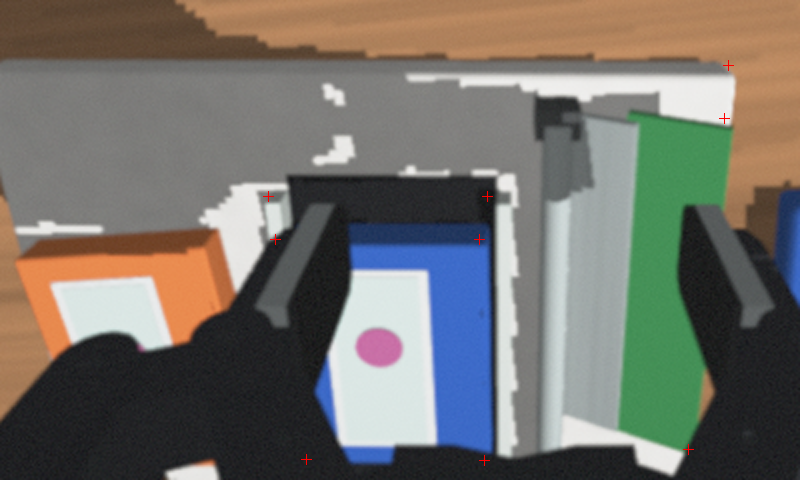

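The model is now within about 2–3 mm, with the reader really at +2 mm in x and +2.5 mm in y. The fingertips look about 5–8 mm ahead of the TCP, with the right one over the bar and the left one behind the carrier. I'll descend and feel for contact.

```bash
python3 -m pendant '[[40,-2,0,5,0],[40,-2,0,10,0],[40,-2,0,15,0],[40,-2,0,18,0],[40,-2,0,20,0],[40,-2,0,22,0],[40,-2,0,22,0],[40,-2,0,22,0]]'; python3 -m pendant '[[40,0,0,1,0],[40,0,0,2,0],[40,0,0,3,0],[40,0,0,4,0],[40,0,0,4,0],[40,0,0,4,0],[40,0,0,4,0],[40,0,0,4,0]]';python3 rel.py -112 37 36
```

```text
time: 3.78
ee_pos: [0.5321, 0.0862, 0.0402]
tool_rot: [-0.158, -3.137, 0.0]
contact_force: [-0.4, 0.4, -0.1]
gripper_width: 0.0722
grasp_force: 0.0
time: 4.45
ee_pos: [0.5322, 0.0862, 0.0364]
tool_rot: [0.158, 3.138, 0.0]
contact_force: [0.8, -0.2, 0.5]
gripper_width: 0.072
grasp_force: 0.0
local now [-113.6   37. ] z 36.4 tilt [ 0. -0. -1.]
shift mm [-1.6  0.1  0.4] spin -0.08 w 0.07196864990104916 F [ 0.84 -0.16  0.47] t 4.45
```

```bash
for i in 1 ; do python3 -m pendant '[[40,0,0,1,0],[40,0,0,2,0],[40,0,0,3,0],[40,0,0,4,0],[40,0,0,4,0],[40,0,0,4,0],[40,0,0,4,0],[40,0,0,4,0]]'; done; python3 -m pendant '[[40,0,0,1,0],[40,0,0,2,0],[40,0,0,3,0],[40,0,0,3,0],[40,0,0,3,0],[40,0,0,3,0],[40,0,0,3,0],[40,0,0,3,0]]'
```

```text
time: 5.12
ee_pos: [0.5324, 0.0862, 0.0324]
tool_rot: [0.158, 3.137, 0.0]
contact_force: [0.6, 1.0, 2.4]
gripper_width: 0.0719
grasp_force: 1.3
time: 5.78
ee_pos: [0.5323, 0.0862, 0.0294]
tool_rot: [0.158, 3.137, 0.0]
contact_force: [0.9, 1.2, 3.4]
gripper_width: 0.0717
grasp_force: 1.6
```

```bash
python3 -m pendant '[[40,0,0,1,0],[40,0,0,2,0],[40,0,0,3,0],[40,0,0,4,0],[40,0,0,4,0],[40,0,0,4,0],[40,0,0,4,0],[40,0,0,4,0]]'; python3 -m pendant '[[40,0,0,1,0],[40,0,0,2,0],[40,0,0,2,0],[40,0,0,2,0],[40,0,0,2,0],[40,0,0,2,0],[40,0,0,2,0],[40,0,0,2,0]]'
```

```text
time: 6.45
ee_pos: [0.5323, 0.0862, 0.0254]
tool_rot: [0.158, 3.137, 0.0]
contact_force: [1.3, 1.2, 5.6]
gripper_width: 0.0721
grasp_force: 2.1
time: 7.12
ee_pos: [0.5323, 0.0861, 0.0234]
tool_rot: [0.158, 3.137, 0.0]
contact_force: [1.8, 1.7, 5.1]
gripper_width: 0.0724
grasp_force: 2.4
```

```bash
python3 -m pendant '[[40,0,0,1,0],[40,0,0,1,0],[40,0,0,1,0],[40,0,0,1,0],[40,0,0,1,0],[40,0,0,1,0],[40,0,0,1,0],[40,0,0,1,0]]'; python3 -m pendant '[[40,0,0,1,0],[40,0,0,1,0],[40,0,0,1,0],[40,0,0,1,0],[40,0,0,1,0],[40,0,0,1,0],[40,0,0,1,0],[40,0,0,1,0]]'
python3 - <<'E'
from fit import *
a=get_image("scene")["img"][165:285,295:425];cv2.imwrite("pics/s2.png",cv2.resize(a,None,fx=5,fy=5,interpolation=2))
E
```

```text
time: 7.78
ee_pos: [0.5323, 0.0861, 0.0224]
tool_rot: [0.158, 3.137, -0.0]
contact_force: [1.2, 1.8, 5.0]
gripper_width: 0.072
grasp_force: 2.7
time: 8.45
ee_pos: [0.5323, 0.086, 0.0215]
tool_rot: [0.158, 3.137, -0.0]
contact_force: [0.9, 1.1, 7.0]
gripper_width: 0.0721
grasp_force: 3.3
```

View pics/s2.png

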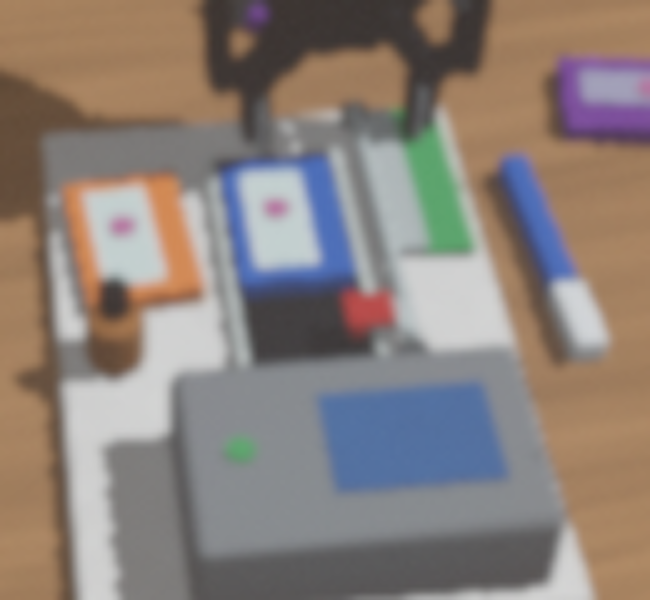

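The bar is down at about (435,180). The red foot is up at (368,310), the right finger is on the bar at (418,120), and the left finger is behind the carrier at (258,130). Now I'll push.

```bash
python3 -m pendant '[[40,-3,0,0,0],[40,-6,0,0,0],[40,-9,0,0,0],[40,-12,0,0,0],[40,-15,0,0,0],[40,-18,0,0,0],[40,-21,0,0,0],[40,-24,0,0,0]]'; python3 -m pendant '[[40,-3,0,0,0],[40,-6,0,0,0],[40,-9,0,0,0],[40,-12,0,0,0],[40,-15,0,0,0],[40,-18,0,0,0],[40,-21,0,0,0],[40,-24,0,0,0]]'; python3 rel.py -51 37 21
```

```text
time: 9.17
ee_pos: [0.5522, 0.0834, 0.0212]
tool_rot: [-0.156, -3.13, 0.002]
contact_force: [-9.9, 0.5, 16.6]
gripper_width: 0.0715
grasp_force: 8.8
time: 9.83
ee_pos: [0.5762, 0.081, 0.0213]
tool_rot: [-0.156, -3.13, 0.002]
contact_force: [-9.1, 0.3, 18.1]
gripper_width: 0.0719
grasp_force: 9.1
local now [-69.4  36.2] z 21.3 tilt [-0.008 -0.001 -1.   ]
shift mm [-18.4   0.8   0.1] spin -0.02 w 0.07185730926856357 F [-9.11  0.28 18.1 ] t 9.8333
```

The bar is hard against its stop at 18 N, so I'll ease up 0.8 mm and keep pushing.

```bash
python3 -m pendant '[[40,-2,0,-0.8,0],[40,-4,0,-0.8,0],[40,-6,0,-0.8,0],[40,-8,0,-0.8,0],[40,-10,0,-0.8,0],[40,-11,0,-0.8,0],[40,-12,0,-0.8,0],[40,-12,0,-0.8,0]]'; python3 rel.py -51 37 21;  python3 - <<'E'
from fit import *
d=get_image("top");cv2.imwrite("pics/t3.png",cv2.resize(d["img"][150:220,245:335],None,fx=6.6,fy=6.6,interpolation=2))
a=get_image("scene")["img"][180:255,330:400];b=cv2.resize(a,None,fx=6,fy=6,interpolation=2);cv2.imwrite("pics/s3.png",b)
E
```

```text
time: 10.5
ee_pos: [0.5891, 0.0797, 0.0216]
tool_rot: [-0.157, -3.132, 0.002]
contact_force: [-5.1, 0.6, 8.5]
gripper_width: 0.0718
grasp_force: 4.6
local now [-56.4  36.2] z 21.6 tilt [-0.006 -0.001 -1.   ]
shift mm [-5.4  0.8  0.6] spin -0.04 w 0.07184537644216045 F [-5.13  0.63  8.52] t 10.5
```

```bash
python3 -m pendant '[[40,-0.5,0,0,0],[40,-1,0,0,0],[40,-1.5,0,0,0],[40,-2,0,0,0],[40,-2.5,0,0,0],[40,-3,0,0,0],[40,-3.5,0,0,0],[40,-4,0,0,0]]';  python3 -m pendant '[[40,-0.5,0,0,0],[40,-1,0,0,0],[40,-1.5,0,0,0],[40,-2,0,0,0],[40,-2,0,0,0],[40,-2,0,0,0],[40,-2,0,0,0],[40,-2,0,0,0]]'; python3 rel.py -51 37 21
```

```text
time: 11.27
ee_pos: [0.5929, 0.0793, 0.0216]
tool_rot: [-0.157, -3.132, 0.002]
contact_force: [-5.9, 1.5, 9.2]
gripper_width: 0.0725
grasp_force: 5.0
time: 11.93
ee_pos: [0.595, 0.0791, 0.0216]
tool_rot: [-0.157, -3.132, 0.002]
contact_force: [-7.0, -0.1, 8.8]
gripper_width: 0.0721
grasp_force: 4.7
local now [-50.5  36.2] z 21.6 tilt [-0.006 -0.001 -1.   ]
shift mm [0.5 0.8 0.6] spin -0.04 w 0.07209611279269879 F [-6.98 -0.15  8.81] t 11.9333
```

```bash
for i in 1; do python3 -m pendant '[[40,-0.5,0,0,0],[40,-1,0,0,0],[40,-1.5,0,0,0],[40,-1.5,0,0,0],[40,-1.5,0,0,0],[40,-1.5,0,0,0],[40,-1.5,0,0,0],[40,-1.5,0,0,0]]'; done; python3 -m pendant '[[40,-0.5,0,0,0],[40,-1,0,0,0],[40,-1,0,0,0],[40,-1,0,0,0],[40,-1,0,0,0],[40,-1,0,0,0],[40,-1,0,0,0],[40,-1,0,0,0]]';python3 rel.py -51 37 21
```

```text
time: 12.6
ee_pos: [0.5959, 0.0791, 0.0216]
tool_rot: [-0.157, -3.131, 0.002]
contact_force: [-7.4, 0.3, 10.3]
gripper_width: 0.0719
grasp_force: 6.1
time: 13.27
ee_pos: [0.596, 0.079, 0.0215]
tool_rot: [-0.157, -3.129, 0.002]
contact_force: [-9.9, 0.7, 12.6]
gripper_width: 0.0718
grasp_force: 7.5
local now [-49.4  36.2] z 21.5 tilt [-0.009 -0.001 -1.   ]
shift mm [1.5 0.8 0.5] spin -0.05 w 0.07177153831975662 F [-9.95  0.67 12.6 ] t 13.2667
```

It has stalled where the stop should be. I'll push one small step more to confirm, then look.

```bash
python3 -m pendant '[[40,-0.5,0,0,0],[40,-1,0,0,0],[40,-1.5,0,0,0],[40,-1.5,0,0,0],[40,-1.5,0,0,0],[40,-1.5,0,0,0],[40,-1.5,0,0,0],[40,-1.5,0,0,0]]';python3 rel.py -51 37 21;  python3 - <<'E'
from fit import *
d=get_image("top")["img"][150:220,250:325];e=get_image("scene")["img"][180:250,330:405]
f=lambda a:cv2.resize(a,(400,373),interpolation=2)
cv2.imwrite("pics/c4.png",np.hstack([f(d),f(e)]))
E
```

```text
time: 13.93
ee_pos: [0.5961, 0.079, 0.0215]
tool_rot: [-0.157, -3.126, 0.002]
contact_force: [-14.8, 2.6, 17.8]
gripper_width: 0.0721
grasp_force: 9.6
local now [-49.4  36.2] z 21.5 tilt [-0.012 -0.001 -1.   ]
shift mm [1.6 0.8 0.5] spin -0.04 w 0.07209878061644309 F [-14.82   2.61  17.78] t 13.9333
```

View pics/c4.png

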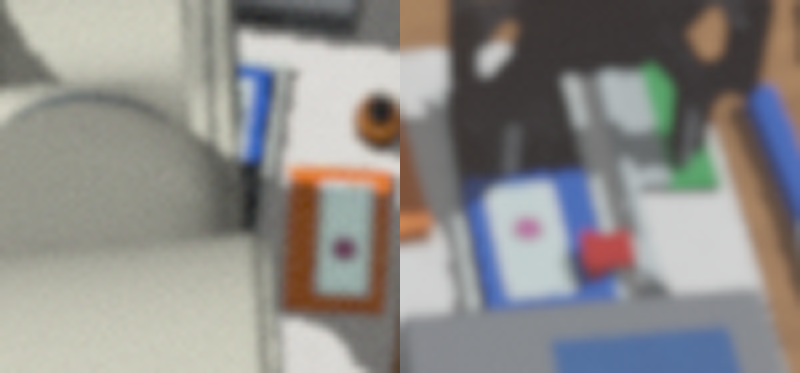

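The push is stalled and force is rising, with the blue carrier up against the end and the red foot raised above it at (605,252). I'll back off the carrier with the bar still down, then lift slowly.

```bash
python3 -m pendant '[[40,1,0,0,0],[40,2,0,0,0],[40,3,0,0,0],[40,4,0,0,0],[40,5,0,0,0],[40,6,0,0,0],[40,7,0,0,0],[40,7,0,0,0]]'; python3 rel.py -51 37 21; python3 -m pendant '[[40,0,0,-1,0],[40,0,0,-2,0],[40,0,0,-3,0],[40,0,0,-4,0],[40,0,0,-5,0],[40,0,0,-6,0],[40,0,0,-7,0],[40,0,0,-8,0]]'; python3 -m pendant '[[40,0,0,-1,0],[40,0,0,-3,0],[40,0,0,-5,0],[40,0,0,-8,0],[40,0,0,-12,0],[40,0,0,-18,0],[40,0,0,-28,0],[40,0,0,-40,0]]'
```

```text
time: 14.7
ee_pos: [0.5955, 0.0793, 0.0225]
tool_rot: [0.158, 3.136, -0.0]
contact_force: [2.5, -1.3, 5.6]
gripper_width: 0.0721
grasp_force: 2.9
local now [-50.   36.4] z 22.5 tilt [ 0.001 -0.    -1.   ]
shift mm [1.  0.6 1.5] spin -0.08 w 0.07208938054694285 F [ 2.47 -1.3   5.61] t 14.7
time: 15.37
ee_pos: [0.5934, 0.0797, 0.0294]
tool_rot: [-0.158, -3.135, 0.001]
contact_force: [-0.1, -0.3, -0.2]
gripper_width: 0.0724
grasp_force: 0.0
time: 16.03
ee_pos: [0.5946, 0.0798, 0.0708]
tool_rot: [-0.158, -3.137, 0.0]
contact_force: [-0.8, 1.3, 0.0]
gripper_width: 0.0723
grasp_force: 0.0
```

```bash
python3 -m pendant '[[40,0,0,-40,0],[40,0,0,-80,0],[40,0,0,-120,0],[40,0,30,-140,0],[40,0,70,-140,0],[40,0,110,-140,0],[40,0,150,-140,0],[40,0,190,-140,0]]'; python3 -m pendant '[[40,0,40,0,0],[40,0,80,0,0],[40,0,120,0,0],[40,0,160,0,0],[40,0,160,0,0],[40,0,160,0,0],[40,0,160,0,0],[40,0,160,0,0]]';python3 - <<'E'
from fit import *
d=get_image("top")["img"][150:220,250:325];e=get_image("scene")["img"][180:250,330:405]
f=lambda a:cv2.resize(a,(400,373),interpolation=2)
cv2.imwrite("pics/c5.png",np.hstack([f(d),f(e)]))
E
```

```text
time: 16.7
ee_pos: [0.6141, 0.2706, 0.2122]
tool_rot: [0.159, 3.136, 0.001]
contact_force: [0.9, -0.1, -1.1]
gripper_width: 0.0719
grasp_force: 0.0
time: 17.37
ee_pos: [0.63, 0.4268, 0.2107]
tool_rot: [-0.16, -3.137, 0.001]
contact_force: [0.1, -0.0, 0.9]
gripper_width: 0.0716
grasp_force: 0.0
```

View pics/c5.png

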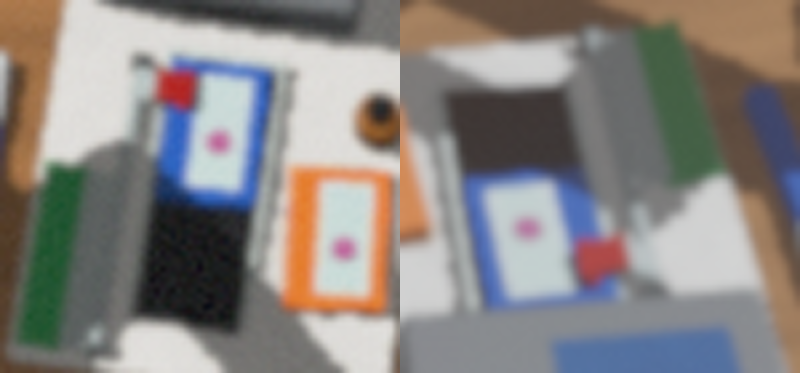

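The blue carrier is at the end of its channel with the red foot resting on it, and the other things are in place. I'll hand the job in.

```bash
python3 -c "
from rig import job
print(job.job_done())"
```

```text
the job is handed in; nothing more can be done
None
```

The blue carrier is home against the end stop with the clip foot down on it; the arm is clear, and I handed the job in at about 17.5 s of the 35 s allowed (the hand-in returned no verdict).

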